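# Seat the casting plate on its two locating pins

## Task

In the plaster studio, the blue casting plate is lying skewed on top of the two brass pins of the plywood casting jig. Nudge it across the jig with your fingertips, using the metal fence to keep it square, until both of its holes drop over the two pins and it lies flat on the board. Only push it, never pick it up or tip it, and leave the other things on the bench where they are.

Things in the scene. Friction and masses are not known exactly. Their poses are not given: they have to be found in the camera images.
- jig: Plywood casting jig, fixed to the bench; board 240 (x) by 450 (y) by 18 mm thick, its top face 18 mm above the bench. Origin midway between the two pins, at bench level; z up, x from the robot's side towards the fence, y to the left along the fence. The board spans x = -170 to +70 mm. Two red stripes 6 mm wide run along x over board and fence at y = +45 and -45 mm, one through each pin.
- fence (a point): Middle of the fence's face that the plate is pushed against, at the board's level (jig x = +50.8 mm, y = 0). The fence is a fixed aluminium strip 14 mm thick, 360 mm long (jig y -180 to +180) and 24 mm high above the board. With the plate flush against it, the holes are in line with the pins to within 1 mm along x.
- pin_left (a point): Centre of the top of the left brass pin (jig x = 0, y = +45 mm). The pin is fixed, 10 mm in diameter with a bevelled top, and stands 8 mm above the board (26 mm above the bench). At the start both pins are hidden under the plate.
- pin_right (a point): Centre of the top of the right brass pin (jig x = 0, y = -45 mm), same size as the left one.
- plate: Loose slippery blue plastic plate, 135 (x) by 220 (y) by 10 mm thick, 0.3 to 0.56 kg. Origin at the centre of its underside; z up, +x long edge towards the fence, y left. Two round 14.5 mm holes go through it at x = +17.5, y = +45 and -45 mm: 50 mm from the fence edge, 85 mm from the near edge. A yellow line runs along x from each hole to both long edges. 1 to 4 N slides it.
- plate_mid (a point): Centre of the plate, half-way up; same axes. At the start the plate is 20 to 34 mm short of its place towards the fence, up to 48 mm left or right of it and turned up to 0.12 rad; its far part rides on the pins, its near edge lies on the board (tilt about 0.07 rad). Slid along the fence, it falls about 8 mm at the pins when the holes meet them; its underside is then flat on the board, 18 mm above the bench.
- hole_left (a point): Centre of the left hole at the plate's underside. Seated: over the left pin and 18 mm above the bench.
- hole_right (a point): Centre of the right hole at the plate's underside. Seated: over the right pin and 18 mm above the bench.
- wedge: Bystander: light wooden block 50 x 30 x 25 mm on the left front corner of the jig's board; origin under its centre.
- weight: Bystander: steel cylinder 32 mm in diameter, 30 mm high, on the right front corner of the jig's board; origin under its centre.
- brush: Bystander: brush lying on the bench behind the fence; origin under its middle.
- spatula: Bystander: spatula lying on the bench behind the fence; origin under its middle.
- bowl: Bystander: green mixing bowl 130 mm wide, 65 mm high, on the bench beside the jig; origin under its centre.
- mug: Bystander: white mug 80 mm wide, 90 mm high, beside the jig; origin under its centre.
- figure: Bystander: white plaster figure 70 mm wide, 125 mm high, beside the jig; origin under its centre.

How it is judged:
By the outcome, as a careful person would: the job done as asked, in the order asked, and still so for the second after the job is handed in, with the robot touching nothing.
It also fails if it takes over 51 s, if anything falls off the work surface, if the arm or the gripper's body presses on something with over 40 N, if the wrist force passes 120 N, or if a joint passes its speed limit or range.

## Robot

A 7-joint arm with a two-finger parallel gripper is mounted at the origin on the work surface. World frame = base frame: x ahead of the robot, y to its left, z up, the work surface at z = 0. Lengths are in m, angles in rad, forces in N, time in s.
With the tool pointing down it reaches from about 0.4 to 0.85 m from the base axis. Payload 4.5 kg.
Tool frame: the origin (TCP) lies between the finger pads; the fingertips stand 11 mm ahead of it and the grasp point (between the pads) lies 8 mm behind it (r.nose_length is the distance from the TCP to the fingertips, in m); z points along the fingers, y is the line along which they close (so a half turn about z gives the same grasp; the last joint's range is limited). The gripper opens to 88 mm and grips with 3 to 60 N. Pads are 18 mm wide; open, the fingers measure 123 mm over their backs; the gripper's body (75 mm by 187 mm) begins 45 mm behind the grasp point.
Start: joints at [1.347, 0.689, -0.195, 1.565, 0.157, 0.902, -0.215], TCP at [0.159, -0.604, 0.25] pointing down, gripper open.
Joint ranges: [-3.01, 3.01], [-0.46, 2.08], [-1.47, 1.51], [0.13, 2.56], [-1, 4.14], [0.04, 2.09], [-2.66, 2.66]. Speed limits (rad/s): [2.57, 2.57, 3.14, 3.14, 3.14, 3.14, 3.14].

## Interface

Orientations are given as a unit quaternion [x, y, z, w].
In Python, from plant import get_state, snapshot, camera_model, r gives the robot as it stands.
- The arm moves only by the shell command python3 -m inch 'ROWS' [FORCE]. ROWS is text: rows parted by semicolons, each of 7 numbers parted by spaces: the opening, from -1 (shut) to 1 (fully open), then the shift along the tool's x, y, z in m, then the turn, a rotation vector about the tool's x, y, z in rad. A call has 1 to 20 rows; each row shifts and turns the commanded pose from where the row before left it, along the tool's axes as they then stand; what a row does not reach is not made up. A row lasts 1/12 s, in which the tool goes at most 41.7 mm and 7.16 degrees, less where a joint would pass 70% of its speed; a pose out of reach is approached as far as the arm can. A call is refused whole if a number of a shift passes 0.0417 or a number of a turn 0.125, either way. A call with a gripper value outside its range is refused whole. The fingers move at their own pace and stop on an object; FORCE is the grip in N (left out, the last holds). Time passes only in rows, so rows that do not move let the fingers close. It gives the time, the measured TCP pose, the force, the opening and the grip force at its end, in the units of the state.
- get_state(): the state, without advancing time (a new reading comes with each control period).
- snapshot(name): name is "side" or "top"; returns (picture, depth): 400x640x3 uint8, red, green, blue; 400x640 float32, m along the optical axis (not along the pixel's ray), 0 where there is no reading.
- camera_model(name): a dict with "intrinsics" (3x3 intrinsics, pixels), "view" (4x4, takes a point from world to camera coordinates). Camera axes: x right, y down, z forward; pixel columns grow to the right and rows downward; lengths in m; the calibration is good to about 2 mm. A picture is of the moment at which its call begins. camera_model takes no time and is no camera call.
- r.finish_job(): hands the job in; it is judged then, once.
The state is a dict: "clock": time; "q": joint angles; "qd": joint speeds; "joint_torque": joint torques, N m; "tool_pos": TCP position; "eef_rot": TCP orientation; "contact_force": force on the tool from outside, world axes, zero at the start; "moment": the same for the moment, N m; "opening": opening from 0.0 (shut) to 1.0 (fully open); "finger_force": force on a finger pad.
Only numpy, scipy, OpenCV 4.12 (cv2) and the standard library are available. Lean on these libraries where they do the work, as an engineer would, in place of code of your own. Each camera call takes 0.05 s, during which the arm holds its last target. There are 200 camera calls.

## Working session

There is one attempt and no reset: what is moved stays moved. The work goes in short steps, Python scripts to look and compute and a shell command to move; the robot and the scene stay as the last step left them, time stands still between calls to the robot, and variables do not carry over. Pictures are saved under pics/ and viewed, at most 10 in all, crops included, and the job is handed in when it is done.

```bash
ls; mkdir -p pics
python3 - <<'E'
from plant import *
import cv2,numpy as np
for n in("top","side"):
    p,d=snapshot(n); cv2.imwrite(f"pics/{n}0.png",p[:,:,::-1]); np.save(f"pics/{n}0.npy",d)
    c=camera_model(n);print(n,np.round(c["intrinsics"],1).tolist(),np.round(c["view"],3).tolist())
s=get_state();print(s)
E
```

```text
pics
top [[482.5, 0.0, 318.1], [0.0, 482.5, 204.4], [0.0, 0.0, 1.0]] [[-0.012, -1.0, 0.007, -0.024], [-0.995, 0.011, -0.099, 0.608], [0.099, -0.008, -0.995, 1.678], [0.0, 0.0, 0.0, 1.0]]
side [[469.5, 0.0, 319.9], [0.0, 469.5, 205.4], [0.0, 0.0, 1.0]] [[-0.94, -0.34, 0.017, 0.551], [-0.228, 0.591, -0.774, 0.191], [0.253, -0.732, -0.633, 1.291], [0.0, 0.0, 0.0, 1.0]]
{'clock': 0.1, 'q': array([ 1.34684808,  0.68987568, -0.19452275,  1.56624449,  0.15727704,
        0.90252416, -0.21509016]), 'qd': array([ 1.47694594e-03, -2.72316893e-03, -9.21463852e-04, -2.74145733e-03,
        7.76791294e-05, -1.33349044e-03,  1.32091753e-03]), 'joint_torque': array([-2.21112990e-03, -5.28495812e+01, -1.27107605e+00, -1.53837651e+01,
       -5.25016291e-02,  2.02356365e-03,  5.33928528e-05]), 'tool_pos': array([ 0.15913587, -0.60382167,  0.24900435]), 'eef_rot': array([ 9.91702085e-01,  1.28554589e-01, -1.60361754e-04, -8.15961376e-04]), 'contact_force': array([ 0.67122667, -0.36186869,  0.46780203]), 'moment': array([-0.02275138, -0.01172259, -0.0309953 ]), 'finger_force': 0.0, 'opening': 1.0006376509105162}
```

View pics/top0.png

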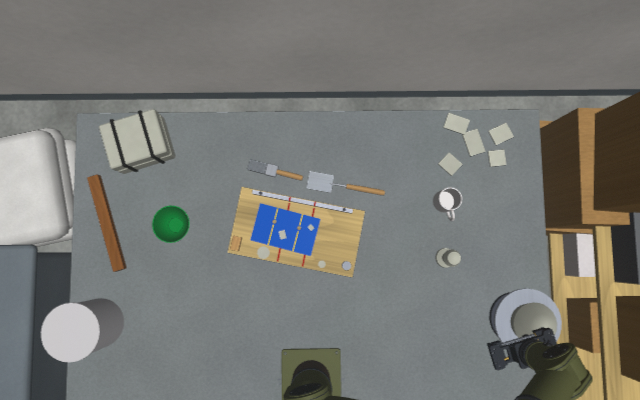

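View pics/side0.png

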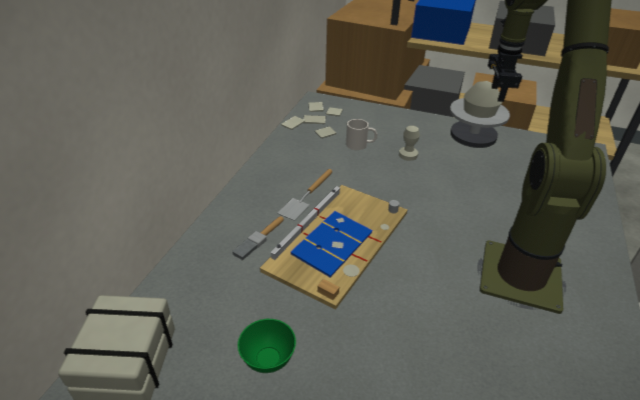

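```bash
cat > h.py <<'E'
from plant import *
import cv2,numpy as np
def shot(n,name=None):
    p,d=snapshot(n)
    if name: cv2.imwrite(name,p[:,:,::-1])
    return p,d
def plane(n,uv,z):
    c=camera_model(n);K=np.array(c["intrinsics"]);V=np.array(c["view"])
    uv=np.atleast_2d(np.asarray(uv,float)); ray=np.c_[uv,np.ones(len(uv))]@np.linalg.inv(K).T@V[:3,:3]
    o=-V[:3,:3].T@V[:3,3]
    return o+ray*((z-o[2])/ray[:,2])[:,None]
def project(n,P):
    c=camera_model(n);q=np.atleast_2d(P)@np.array(c["view"])[:3,:3].T+np.array(c["view"])[:3,3]
    q=q@np.array(c["intrinsics"]).T;return q[:,:2]/q[:,2:]
def big(m):
    k,l,s,_=cv2.connectedComponentsWithStats(m.astype(np.uint8));i=1+np.argmax(s[1:,4]);return l==i
def fillrect(mask):
    c,_=cv2.findContours(mask.astype(np.uint8),cv2.RETR_EXTERNAL,cv2.CHAIN_APPROX_NONE)
    return max(c,key=cv2.contourArea).reshape(-1,2)
E
python3 - <<'E'
from h import *
for n,box in(("top",(170,290,215,380)),("side",(170,310,225,415))):
    p=cv2.imread(f"pics/{n}0.png")
    hsv=cv2.cvtColor(p,cv2.COLOR_BGR2HSV);H,S,V=cv2.split(hsv)
    a,b,c,d=box;roi=np.zeros(H.shape,bool);roi[a:b,c:d]=1
    blue=roi&(H>105)&(H<130)&(S>150)
    red=roi&((H<6)|(H>172))&(S>140)
    print(n,blue.sum(),red.sum())
    k,l,s,ce=cv2.connectedComponentsWithStats(red.astype(np.uint8))
    for i in range(1,k):
        if s[i,4]>3: print(s[i],plane(n,ce[i],.018).round(4))
    pts=np.vstack([fillrect(big(cv2.morphologyEx(blue.astype(np.uint8),cv2.MORPH_CLOSE,np.ones((7,7)))))])
    W=plane(n,pts,.03)[:,:2];r_=cv2.minAreaRect((W*1000).astype(np.float32));print(r_)
    cv2.imwrite(f"pics/{n}0z.png",cv2.resize(p[a:b,c:d],None,fx=4 if n=="top" else 3.8,fy=4 if n=="top" else 3.8,interpolation=cv2.INTER_CUBIC))
E
```

```text
top 1997 32
[313 209   1   4   4] [[ 0.587  -0.0124  0.018 ]]
[279 249   1   4   4] [[0.4465 0.1091 0.018 ]]
[278 254   1   4   4] [[0.429  0.1127 0.018 ]]
((521.8645629882812, 87.50944519042969), (216.81716918945312, 132.0277557373047), 74.6733627319336)
side 2318 9
((517.1683959960938, 88.21209716796875), (227.06483459472656, 139.1686248779297), 74.49018859863281)
```

View pics/top0z.png

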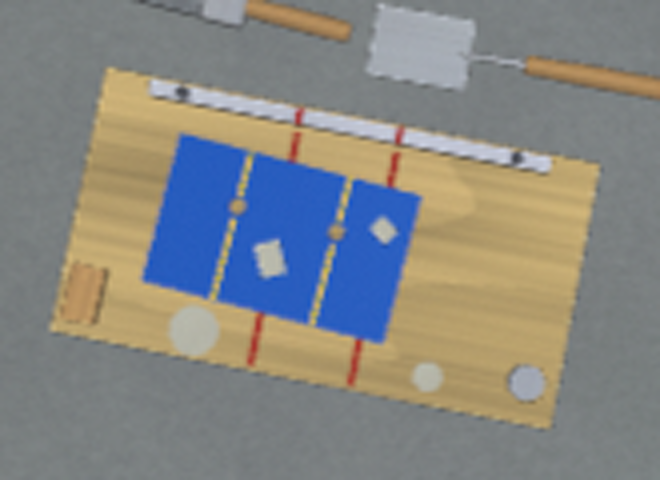

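View pics/side0z.png

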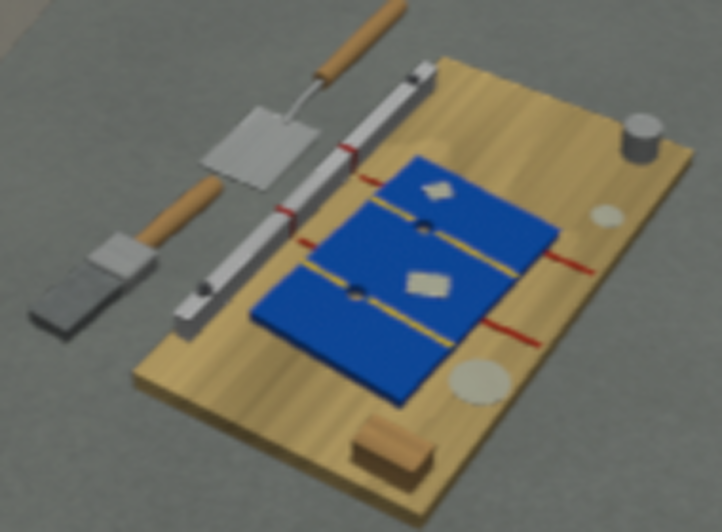

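```bash
cat >> h.py <<'E'
def rect(W):
    (cx,cy),(w,h),a=cv2.minAreaRect((W[:,:2]*1000).astype(np.float32))
    if w>h: a-=90      # a: direction of the short side = x axis
    a=(a+90)%180-90
    return np.array([cx,cy])/1000,np.deg2rad(a),(w,h)
def ROI(n,shape):
    a,b,c,d=(183,281,222,370) if n=="top" else (170,310,255,410)
    m=np.zeros(shape,bool);m[a:b,c:d]=1;return m
def hsvof(rgb): return cv2.split(cv2.cvtColor(cv2.resize(rgb,None,fx=4,fy=4,interpolation=cv2.INTER_CUBIC),cv2.COLOR_RGB2HSV))
def up(pts): return (np.asarray(pts,float)+.5)/4-.5
def bluemask(n,p):
    H,S,V=hsvof(p);m=cv2.resize(ROI(n,p.shape[:2]).astype(np.uint8),None,fx=4,fy=4)>0
    m=m&(H>100)&(H<130)&(S>140)
    return cv2.morphologyEx(m.astype(np.uint8),cv2.MORPH_CLOSE,np.ones((25,25)))
def board(p):
    H,S,V=hsvof(p);m=cv2.resize(ROI("top",p.shape[:2]).astype(np.uint8),None,fx=4,fy=4)>0
    m=big(m&(S>80)); return rect(plane("top",up(fillrect(m)),.018))
def plate(p,z=.0325):
    m=big(bluemask("top",p)); return rect(plane("top",up(fillrect(m)),z))
E
python3 - <<'E'
from h import *
p=cv2.imread("pics/top0.png")[:,:,::-1].copy()
c,a,s=board(p);print("board",c,a,s)
pc,pa,ps=plate(p);print("plate",pc,pa,ps)
R=np.array([[np.cos(a),-np.sin(a)],[np.sin(a),np.cos(a)]])
j=c+R@[.05,0];print("jig",j)
print("plate in jig",R.T@(pc-j),pa-a)
# red stripes & fence ends
H,S,V=hsvof(p);red=((H<7)|(H>172))&(S>120);red&=cv2.resize(ROI("top",p.shape[:2]).astype(np.uint8),None,fx=4,fy=4)>0
k,l,st,ce=cv2.connectedComponentsWithStats(red.astype(np.uint8))
for i in range(1,k):
    if st[i,4]>40:
        print(st[i,4],((plane("top",up(ce[i]),.018)[0,:2]-j)@R).round(4))
p2=cv2.imread("pics/side0.png")[:,:,::-1].copy()
m=bluemask("side",p2)
for n,im in(("top",p),("side",p2)):
    H,S,V=hsvof(im);y=(H>18)&(H<34)&(S>120)&(cv2.erode(cv2.morphologyEx(bluemask(n,im),cv2.MORPH_CLOSE,np.ones((41,41))),np.ones((5,5)))>0)
    k,l,st,ce=cv2.connectedComponentsWithStats(y.astype(np.uint8))
    for i in range(1,k):
        if st[i,4]>60: print(n,st[i,4],((plane(n,up(ce[i]),.0325)[0,:2]-j)@R).round(4))
E
```

```text
board [0.51387573 0.04838245] -0.20461546024075 (448.1611022949219, 238.38299560546875)
plate [0.5214093  0.08740324] -0.26742544875999635 (217.4805145263672, 132.84237670898438)
jig [0.56283269 0.03822291]
plate in jig [-0.05055225  0.03973754] -0.06280998851924635
55 [0.0578 0.047 ]
84 [0.0293 0.045 ]
93 [ 0.0341 -0.045 ]
50 [ 0.0187 -0.0446]
227 [-0.1419  0.0454]
193 [-0.1443 -0.0447]
```

Top view: the jig spans columns 228–365 and rows 187–277. The plate's blue corners are near (260,204), (320,219), (311,256) and (251,240), so it is about 40 mm left, 33 mm short and turned −0.063 rad. The side view agrees: the wedge is at the left front corner, the weight at the right front, and the plate is clear of the fence.

```bash
cat >> h.py <<'E'
J=np.array([.56283,.03822]);A=-.2046
RJ=np.array([[np.cos(A),-np.sin(A)],[np.sin(A),np.cos(A)]])
def tcp():
    s=get_state();from scipy.spatial.transform import Rotation as Ro
    M=Ro.from_quat(s["eef_rot"]).as_matrix()
    print("t",round(s["clock"],2),"jig",((s["tool_pos"][:2]-J)@RJ*1000).round(1),"z",round(s["tool_pos"][2]*1000,1),"yawerr",round(np.arctan2(M[1,0],M[0,0])-A,4),"F jig",(s["contact_force"][:2]@RJ).round(1),s["contact_force"][2].round(1),"open",round(s["opening"],2))
def see(f=None,z=.0325):
    p,d=shot("top",f);c,a,s=plate(p,z);print("plate jig mm",((c-J)@RJ*1000).round(1),"rot",round(a-A,4),np.round(s,0))
E
python3 -m inch '1 0 0 0 0 0 .1156;1 0 0 0 0 0 .1156;1 0 0 0 0 0 .1156;1 0 0 0 0 0 .1156;1 .02 -.034 0 0 0 0;1 .02 -.034 0 0 0 0;1 .02 -.034 0 0 0 0;1 .02 -.034 0 0 0 0;1 .02 -.034 0 0 0 0;1 .02 -.034 0 0 0 0;1 .02 -.034 0 0 0 0;1 .02 -.034 0 0 0 0;1 .02 -.034 0 0 0 0;1 .02 -.034 0 0 0 0;1 .01 -.034 0 0 0 0;1 0 -.034 0 0 0 0;1 0 -.034 0 0 0 0;1 0 0 0 0 0 0'
python3 -c "from h import *;tcp()"
```

```text
clock: 1.6
tool_pos: [0.4567, -0.2058, 0.2493]
eef_rot: [0.995, -0.096, -0.0, -0.003]
contact_force: [0.1, 0.6, 0.6]
opening: 1.001
finger_force: 0.0
t 1.6 jig [ -54.3 -260.5] z 249.3 yawerr 0.0119 F jig [-0.   0.6] 0.6 open 1.0
```

```bash
python3 -m inch '1 -.0093 -.03 0 0 0 .012;1 -.0093 -.03 0 0 0 0;1 -.0093 -.03 0 0 0 0;1 -.0093 -.03 0 0 0 0;1 -.0093 -.03 0 0 0 0;1 -.0093 -.03 0 0 0 0;1 -.0093 -.03 0 0 0 0;1 -.0093 -.03 0 0 0 0;1 -.0093 -.03 .02 0 0 0;1 -.0093 -.03 .03 0 0 0;1 0 0 .03 0 0 0;1 0 0 .03 0 0 0;1 0 0 .03 0 0 0;1 0 0 .02 0 0 0;1 0 0 0 0 0 0'
python3 -c "from h import *;tcp()"
```

```text
clock: 2.85
tool_pos: [0.4264, 0.097, 0.0878]
eef_rot: [0.994, -0.108, -0.003, 0.001]
contact_force: [-0.1, -0.1, -0.1]
opening: 1.002
finger_force: 0.0
t 2.85 jig [-145.6   29.9] z 87.8 yawerr -0.0114 F jig [-0.1 -0.1] -0.1 open 1.0
```

```bash
python3 -m inch '1 0 -.01 .02 0 0 -.01;1 0 0 .02 0 0 0;1 0 0 .01 0 0 0;1 0 0 .006 0 0 0;1 0 0 0 0 0 0;1 0 0 0 0 0 0'
python3 - <<'E'
from h import *
tcp()
p,d=shot("side")
cv2.imwrite("pics/s1.png",cv2.resize(p[120:330,220:440],None,fx=3.4,fy=2.8,interpolation=cv2.INTER_CUBIC)[:,:,::-1])
E
```

```text
clock: 3.35
tool_pos: [0.4367, 0.1084, 0.0407]
eef_rot: [0.995, -0.103, -0.004, 0.002]
contact_force: [0.4, -0.8, 0.9]
opening: 1.001
finger_force: 0.0
t 3.35 jig [-137.7   43.1] z 40.7 yawerr -0.0025 F jig [ 0.6 -0.7] 0.9 open 1.0
```

View pics/s1.png

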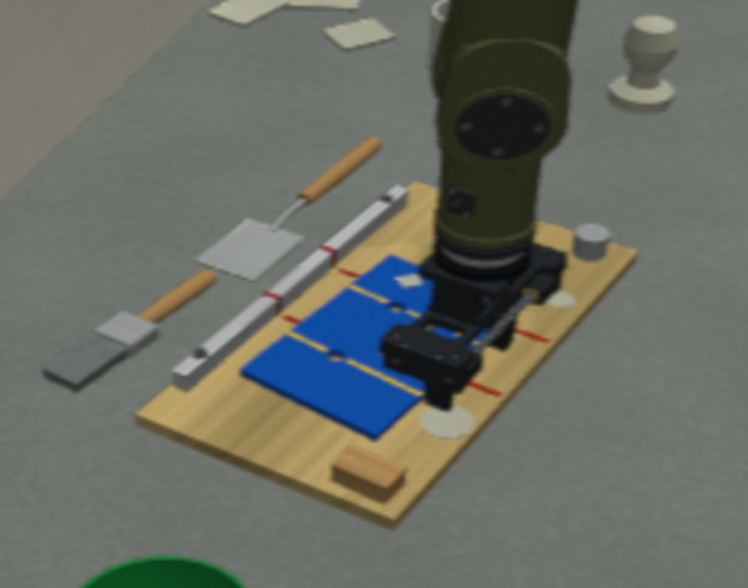

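The gripper straddles the near edge in front of the plate, with the fingertips just above the board and clear of the wedge.

```bash
python3 -m inch '1 0 0 .004 0 0 0;1 0 0 .004 0 0 0;1 0 0 0 0 0 0;1 0 0 0 0 0 0;1 0 0 0 0 0 0'
python3 -c "from h import *;tcp()"
```

```text
clock: 3.82
tool_pos: [0.4381, 0.1091, 0.0337]
eef_rot: [0.995, -0.103, -0.007, 0.003]
contact_force: [0.7, -0.1, -0.5]
opening: 0.995
finger_force: 0.0
t 3.82 jig [-136.6   44. ] z 33.7 yawerr -0.002 F jig [0.7 0.1] -0.5 open 1.0
```

```bash
python3 -m inch '1 0 0 .001 0 0 0;1 .003 0 .001 0 0 0;1 .003 0 0 0 0 0;1 .003 0 0 0 0 0;1 .003 0 0 0 0 0;1 .003 0 0 0 0 0;1 .003 0 0 0 0 0;1 .003 0 0 0 0 0;1 .003 0 0 0 0 0;1 .003 0 0 0 0 0;1 0 0 0 0 0 0;1 0 0 0 0 0 0'
python3 -c "from h import *;tcp();see()"
```

```text
clock: 4.82
tool_pos: [0.4656, 0.1037, 0.0315]
eef_rot: [0.995, -0.103, -0.007, 0.002]
contact_force: [-0.7, -1.0, -0.7]
opening: 0.998
finger_force: 0.0
t 4.82 jig [-108.5   44.3] z 31.5 yawerr -0.0022 F jig [-0.4 -1.1] -0.7 open 1.0
plate jig mm [-27.6  43.9] rot -0.0059 [218. 132.]
```

```bash
python3 -m inch '1 .002 0 0 0 0 0;1 .002 0 0 0 0 0;1 .002 0 0 0 0 0;1 .002 0 0 0 0 0;1 .001 0 0 0 0 0;1 0 0 0 0 0 0;1 0 0 0 0 0 0'
python3 -c "from h import *;tcp();see()"
```

```text
clock: 5.45
tool_pos: [0.4739, 0.1017, 0.0313]
eef_rot: [0.995, -0.103, -0.007, 0.003]
contact_force: [-0.9, 0.2, 0.5]
opening: 1.005
finger_force: 0.3
t 5.45 jig [-100.    44.1] z 31.3 yawerr -0.0022 F jig [-0.9  0. ] 0.5 open 1.0
plate jig mm [-19.5  43.9] rot -0.0064 [218. 133.]
```

```bash
python3 -m inch '1 .001 0 0 0 0 0;1 .001 0 0 0 0 0;1 .001 0 0 0 0 0;1 0 0 0 0 0 0;1 0 0 0 0 0 0'
python3 -c "from h import *;tcp();see()"
python3 -m inch '1 .001 0 0 0 0 0;1 .001 0 0 0 0 0;1 0 0 0 0 0 0;1 0 0 0 0 0 0'
python3 -c "from h import *;tcp();see()"
```

```text
clock: 5.92
tool_pos: [0.4766, 0.1011, 0.0313]
eef_rot: [0.995, -0.103, -0.007, 0.003]
contact_force: [-1.7, -0.2, -0.0]
opening: 1.005
finger_force: 0.6
t 5.92 jig [-97.2  44.1] z 31.3 yawerr -0.0021 F jig [-1.6 -0.5] -0.0 open 1.0
plate jig mm [-16.2  44. ] rot -0.0077 [219. 134.]
clock: 6.3
tool_pos: [0.4769, 0.1009, 0.0312]
eef_rot: [0.995, -0.103, -0.009, 0.003]
contact_force: [-4.8, 1.6, 2.8]
opening: 0.995
finger_force: 2.7
t 6.3 jig [-96.9  43.9] z 31.2 yawerr -0.0012 F jig [-5.   0.6] 2.8 open 1.0
plate jig mm [-16.3  43.8] rot -0.0046 [219. 134.]
```

```bash
python3 -m inch '1 -.006 0 0 0 0 0;1 -.015 0 0 0 0 0;1 -.01 0 -.02 0 .012 0;-1 0 0 -.03 0 0 0;-1 0 -.03 -.02 0 0 0;-1 .01 -.03 0 0 0 0;-1 .015 -.03 0 0 0 0;-1 .02 -.03 0 0 0 0;-1 .02 -.03 0 0 0 0;-1 .02 0 0 0 0 0;-1 .018 0 0 0 0 0;-1 0 0 0 0 0 0;-1 0 0 0 0 0 0' 20
python3 -c "from h import *;tcp();see()"
```

```text
clock: 7.43
tool_pos: [0.5812, 0.2324, 0.1004]
eef_rot: [0.995, -0.104, -0.0, 0.003]
contact_force: [0.2, 0.3, -0.4]
opening: 0.27
finger_force: 0.0
t 7.43 jig [-21.5 193.9] z 100.4 yawerr -0.0039 F jig [0.2 0.4] -0.4 open 0.27
plate jig mm [-16.4  43.7] rot -0.003 [219. 134.]
```

```bash
python3 -m inch '-1 0 0 .02 0 0 -.003;-1 0 0 .02 0 0 0;-1 0 0 .015 0 0 0;-1 0 0 .008 0 0 0;-1 0 0 .003 0 0 0;-1 0 0 0 0 0 0;-1 0 0 0 0 0 0;-1 0 0 0 0 0 0' 20
python3 -c "from h import *;tcp();see()"
```

```text
clock: 8.15
tool_pos: [0.5805, 0.2331, 0.0355]
eef_rot: [0.995, -0.102, -0.001, 0.003]
contact_force: [-0.4, -0.2, -0.5]
opening: 0.004
finger_force: 0.0
t 8.15 jig [-22.3 194.4] z 35.5 yawerr 0.0011 F jig [-0.3 -0.3] -0.5 open 0.0
plate jig mm [-16.4  43.8] rot -0.003 [218. 134.]
```

```bash
python3 -m inch '-1 0 .01 .002 0 0 0;-1 0 .006 0 0 0 0;-1 0 .003 0 0 0 0;-1 0 .002 0 0 0 0;-1 0 .002 0 0 0 0;-1 0 .002 0 0 0 0;-1 0 .002 0 0 0 0;-1 0 .002 0 0 0 0;-1 0 .002 0 0 0 0;-1 0 .002 0 0 0 0;-1 0 .002 0 0 0 0;-1 0 .002 0 0 0 0;-1 0 0 0 0 0 0;-1 0 0 0 0 0 0' 20
python3 -c "from h import *;tcp();see()"
```

```text
clock: 9.37
tool_pos: [0.5724, 0.196, 0.0327]
eef_rot: [0.995, -0.102, -0.002, 0.004]
contact_force: [0.5, -0.5, -0.5]
opening: 0.005
finger_force: 0.0
t 9.37 jig [-22.7 156.4] z 32.7 yawerr 0.0007 F jig [ 0.6 -0.4] -0.5 open 0.0
plate jig mm [-17.7  33.8] rot -0.0172 [218. 134.]
```

```bash
python3 -m inch '-1 0 -.004 0 0 0 0;-1 -.012 0 0 0 0 0;-1 -.013 0 0 0 0 0;-1 0 .002 0 0 0 0;-1 0 .002 0 0 0 0;-1 0 .002 0 0 0 0;-1 0 .002 0 0 0 0;-1 0 .002 0 0 0 0;-1 0 .002 0 0 0 0;-1 0 .002 0 0 0 0;-1 0 .001 0 0 0 0;-1 0 0 0 0 0 0;-1 0 0 0 0 0 0' 20
python3 -c "from h import *;tcp();see()"
```

```text
clock: 10.5
tool_pos: [0.5458, 0.1903, 0.0328]
eef_rot: [0.995, -0.102, -0.001, 0.004]
contact_force: [-0.1, 0.5, -0.2]
opening: 0.004
finger_force: 0.0
t 10.5 jig [-47.6 145.4] z 32.8 yawerr 0.0006 F jig [-0.2  0.5] -0.2 open 0.0
plate jig mm [-17.2  23. ] rot -0.0056 [218. 134.]
```

Better: it squares up as it slides. Continue.

```bash
python3 -m inch '-1 0 .002 0 0 0 0;-1 0 .002 0 0 0 0;-1 0 .002 0 0 0 0;-1 0 .002 0 0 0 0;-1 0 .002 0 0 0 0;-1 0 .001 0 0 0 0;-1 0 0 0 0 0 0;-1 0 0 0 0 0 0' 20
python3 -c "from h import *;tcp();see()"
```

```text
clock: 11.22
tool_pos: [0.5435, 0.1795, 0.0329]
eef_rot: [0.995, -0.102, -0.001, 0.004]
contact_force: [-0.1, -0.5, 1.3]
opening: 0.009
finger_force: 0.0
t 11.22 jig [-47.6 134.5] z 32.9 yawerr 0.0006 F jig [ 0.  -0.5] 1.3 open 0.01
plate jig mm [-17.3  12. ] rot -0.0046 [218. 134.]
```

```bash
python3 -m inch '-1 0 .002 0 0 0 0;-1 0 .002 0 0 0 0;-1 0 .001 0 0 0 0;-1 0 .001 0 0 0 0;-1 0 .001 0 0 0 0;-1 0 .001 0 0 0 0;-1 0 0 0 0 0 0;-1 0 0 0 0 0 0' 20
python3 -c "from h import *;tcp();see()"
```

```text
clock: 11.93
tool_pos: [0.5419, 0.1717, 0.033]
eef_rot: [0.995, -0.102, -0.001, 0.004]
contact_force: [0.5, 0.5, 0.2]
opening: 0.002
finger_force: 0.0
t 11.93 jig [-47.6 126.5] z 33.0 yawerr 0.0006 F jig [0.4 0.6] 0.2 open 0.0
plate jig mm [-17.9   0.6] rot -0.0177 [217. 134.]
```

Run:
```python
from h import *
p,d=shot("top");q,e=shot("side")
a=cv2.resize(p[175:290,215:380],None,fx=4.8,fy=4.8,interpolation=cv2.INTER_CUBIC)[:290*1]
a=cv2.resize(p[180:285,220:370],(428,300),interpolation=cv2.INTER_CUBIC)
b=cv2.resize(q[170:300,255:415],(740,600),interpolation=cv2.INTER_CUBIC)
cv2.imwrite("pics/t2.png",cv2.resize(p[180:285,220:370],(800,560),interpolation=cv2.INTER_CUBIC)[:,:,::-1]);cv2.imwrite("pics/s2.png",b[:,:,::-1])
m=big(bluemask("top",p))
# heights of plate from depth
ys,xs=np.nonzero(cv2.erode((p[:,:,2].astype(int)-p[:,:,0]>70).astype(np.uint8),np.ones((3,3)))&ROI("top",p.shape[:2]))
c=camera_model("top");K=np.array(c["intrinsics"]);V=np.array(c["view"])
z=d[ys,xs];P=np.c_[(xs-K[0,2])/K[0,0]*z,(ys-K[1,2])/K[1,1]*z,z];W=(P-V[:3,3])@V[:3,:3]
ok=z>0;W=W[ok];j=(W[:,:2]-J)@RJ;A_=np.c_[j,np.ones(len(j))];print(len(j),"z=ax+by+c",np.linalg.lstsq(A_,W[:,2],rcond=None)[0].round(4), np.median(W[:,2]))
```

```text
1362 z=ax+by+c [-0.0004  0.0011  0.0278] 0.02786573885716133
```

View pics/t2.png

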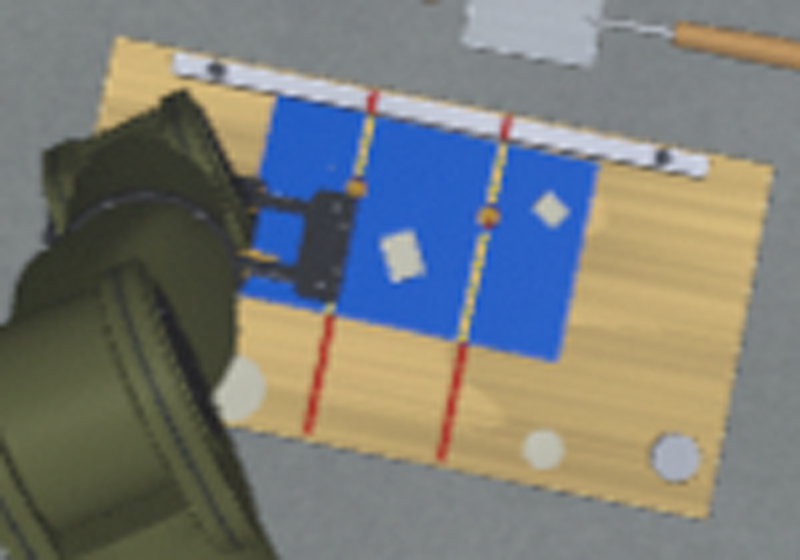

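View pics/s2.png

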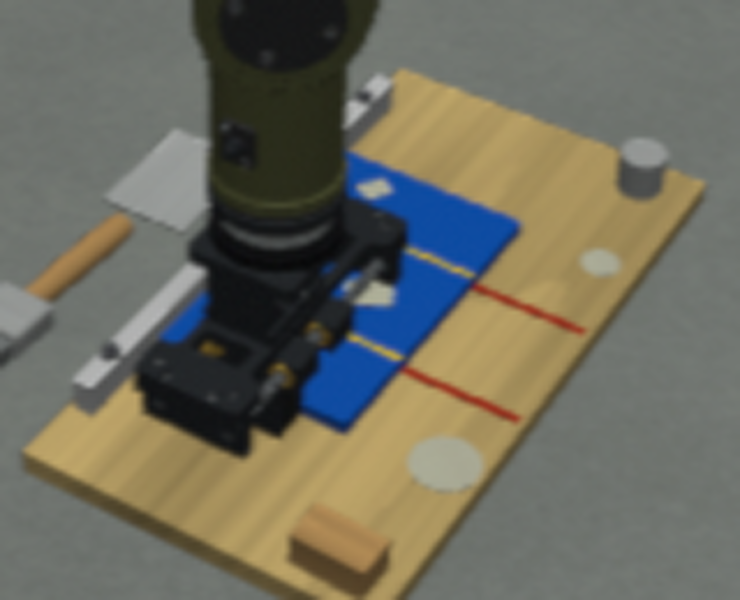

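It has seated. The plate top is flat at z ≈ 28 mm, brass shows in both holes at about (357,187) and (488,216) in the crop, and the yellow lines run into the red stripes. I'll retract and check again.

```bash
python3 -m inch '-1 0 -.006 0 0 0 0;-1 0 -.015 0 0 0 0;-1 0 -.02 0 0 0 0;-1 0 -.01 -.02 0 0 0;-1 0 0 -.03 0 0 0;-1 0 0 -.035 0 0 0;-1 0 -.02 -.035 0 0 0;-1 -.01 -.035 -.03 0 0 0;-1 -.01 -.035 0 0 0 0;-1 -.01 -.035 0 0 0 0;-1 -.01 -.035 0 0 0 0;-1 0 -.035 0 0 0 0;-1 0 0 0 0 0 0;-1 0 0 0 0 0 0'
python3 - <<'E'
from h import *
tcp()
p,d=shot("top");c,a,s=plate(p,.028);print(((c-J)@RJ*1000).round(1),a-A,s)
ys,xs=np.nonzero(cv2.erode((p[:,:,2].astype(int)-p[:,:,0]>70).astype(np.uint8),np.ones((3,3)))&ROI("top",p.shape[:2]))
c=camera_model("top");K=np.array(c["intrinsics"]);V=np.array(c["view"])
z=d[ys,xs];P=np.c_[(xs-K[0,2])/K[0,0]*z,(ys-K[1,2])/K[1,1]*z,z];W=(P-V[:3,3])@V[:3,:3]
j=(W[:,:2]-J)@RJ;print(len(j),np.linalg.lstsq(np.c_[j,np.ones(len(j))],W[:,2],rcond=None)[0].round(4))
q,_=shot("side")
cv2.imwrite("pics/f.png",np.vstack([cv2.resize(p[175:290,140:380],(640,307)),cv2.resize(q[165:300,230:430],(430,290))@np.eye(3) if 0 else cv2.copyMakeBorder(cv2.resize(q[165:300,230:430],(430,290)),0,0,0,210,0)])[:,:,::-1])
E
```

```text
clock: 13.25
tool_pos: [0.5514, 0.4226, 0.1775]
eef_rot: [0.995, -0.099, -0.002, 0.002]
contact_force: [0.1, -0.7, -1.4]
opening: 0.005
finger_force: 0.0
t 13.25 jig [-89.3 374. ] z 177.5 yawerr 0.0068 F jig [ 0.2 -0.7] -1.4 open 0.01
[-17.6   0.9] -0.018147991996718016 (217.33248901367188, 133.95851135253906)
1621 [-0.6367 -0.1776  0.0267]
```

View pics/f.png

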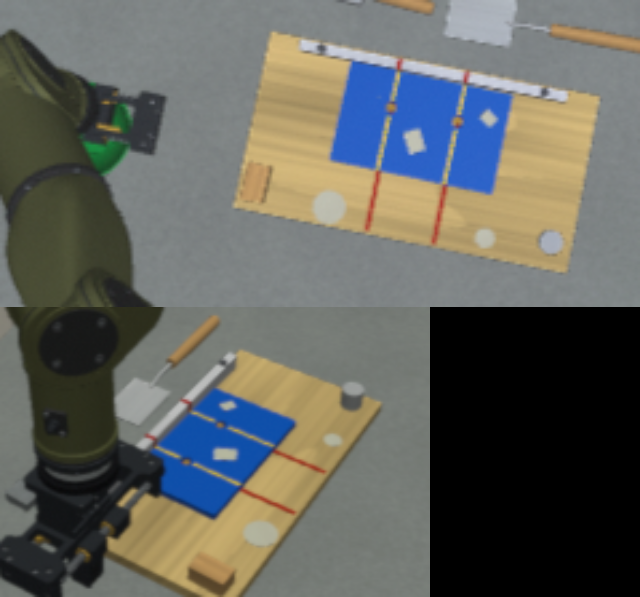

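The final picture shows both holes over the brass pins, at about (391,107) and (458,122) in the crop. The plate lies along the stripes, the bystanders look unmoved, and the gripper is about 0.1 m above the bowl. The last plane fit was skewed by invalid depth pixels, so I'll check robustly and hand in if it is flat.

Run:
```python
from h import *
p,d=shot("top")
ys,xs=np.nonzero(cv2.erode((p[:,:,2].astype(int)-p[:,:,0]>70).astype(np.uint8),np.ones((3,3)))&ROI("top",p.shape[:2]))
c=camera_model("top");K=np.array(c["intrinsics"]);V=np.array(c["view"])
z=d[ys,xs];P=np.c_[(xs-K[0,2])/K[0,0]*z,(ys-K[1,2])/K[1,1]*z,z];W=(P-V[:3,3])@V[:3,:3];W=W[abs(W[:,2]-.03)<.02]
j=(W[:,:2]-J)@RJ;k=np.linalg.lstsq(np.c_[j,np.ones(len(j))],W[:,2],rcond=None)[0];print(len(j),k.round(4))
if abs(k[0])<.02 and abs(k[1])<.02 and k[2]<.0305: print(r.finish_job())
```

```text
1616 [ 0.0015 -0.0014  0.0277]
the job is handed in; nothing more can be done
None
```

The blue plate is seated over both pins and flat on the board (its top measured about 28 mm above the bench, with no tilt); I only pushed it, the other items look unmoved, and I handed the job in at about 13 s.

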